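Tuck the flashing under the lapped shingles and hold it down

ROBOT

A 6-joint arm with a two-finger parallel gripper is mounted at the origin on the work surface. World frame = base frame: x ahead of the robot, y to its left, z up, the work surface at z = 0. Lengths are in m, angles in rad, forces in N, time in s.
With the tool pointing down it reaches from about 0.275 to 0.75 m from the base axis. Payload 10.2 kg.
Tool frame: the origin (TCP) lies midway between the tips of the shut fingers; the grasp point (between the pads) lies 19 mm behind it (env.hold_point_z is the distance from the TCP to the grasp point, in m); x points along the fingers, z is the direction in which the jaws open and shut, and the axes are right-handed (so a half turn about x gives the same grasp; the last joint's range is limited). The gripper opens to 85 mm and grips with 20 to 120 N. Pads are 22 mm wide; open, the fingers measure 114 mm over their backs; the gripper's body (76 mm by 85 mm) begins 54 mm behind the grasp point. The pads swing forward as they close: fully open they stand 13 mm farther back than shut.
Start: joints at [-1.498, 0.313, 1.498, -0, 1.331, -0.223], TCP at [0.153, -0.502, 0.211] pointing down, gripper open.
Joint ranges: [-2.94, 2.94], [-0.97, 2.17], [0.19, 2.56], [-1.23, 4.37], [0.02, 3.11], [-2.88, 2.88]. Speed limits (rad/s): [2.39, 2.39, 3.01, 3.14, 3.14, 3.14].

INTERFACE

Orientations are given as a unit quaternion [x, y, z, w].
In Python, from bench import env, kinematics, monitor, eyes, job gives the robot as it stands. The module is installed in compiled form; this text tells all that it offers. Calls block until the motion is done:
- env.reach(position, orientation): joint-space move of the TCP to a pose.
- env.movel(position, velocity=0.15, frame=None, guard=None): straight line of the TCP; frame=None keeps the orientation; velocity is the mean speed in m/s. With guard (N) it stops when the force on the tool has changed by that much, and returns True; else False.
- env.set_joints(angles): joint-space move.
- env.release() and env.close_gripper(effort=None): open the fingers fully, or close them until they stop; effort is the grip in N (None keeps the last).
- env.hold(seconds).
- kinematics.ik(position, orientation): joint angles nearest the present ones, or None.
- monitor.sense(): the state.
- eyes.grab_frame(name): name is "side" or "top" or "wrist"; returns a dict with "frame" (420x560x3 uint8, red, green, blue), "mtx" (3x3 intrinsics, pixels), "k1" (the pictures are not rectified: a ray, as slopes to the right and down, at radius r is drawn at 1 + k1 r^2 times it, then the intrinsics apply), "view" (4x4, takes a point from world to camera coordinates). Camera axes: x right, y down, z forward; pixel columns grow to the right and rows downward; lengths in m; the calibration is good to about 2 mm. A picture is of the moment at which its call begins. There is no depth.
A pose or a line that the arm cannot do raises env.MotionError and nothing moves.
- job.hand_in(): hands the job in, once; it reports no verdict.
The state is a dict: "clock": time; "joints": joint angles; "qvel": joint speeds; "joint_efforts": joint torques, N m; "position": TCP position; "ee_rot": TCP orientation; "contact_force": force on the tool from outside, world axes, zero at the start; "ft_torque": the same for the moment, N m; "finger_gap": opening from 0.0 (shut) to 1.0 (fully open).
Only numpy, scipy, OpenCV 4.12 (cv2) and the standard library are available. Lean on these libraries where they do the work, as an engineer would, in place of code of your own. Each camera call takes 0.05 s, during which the arm holds its last target.

TASK

Pick up the loose metal flashing strip (the wooden batten along its back is there to grip) and slide its thin front edge, centred, squarely and fully home under the overhanging lower edge of the shingles on the little roof panel, without lifting the shingles. Then keep hold of it and finish while still pressing it flat against the roof board with a firm push of about 10 N; do not let go, and leave the other things on the bench alone.

Things in the scene. Friction and masses are not known exactly. Their poses are not given: they have to be found in the camera images.
- flashing: loose flashing strip, about 0.16 kg: aluminium plate 70 mm (its x) by 180 mm (y), 4 mm thick, with a pale wooden batten along its back (-x) edge: 12 mm thick (x), 170 mm long (y), top 40 mm above the plate's underside, mid-plane at x = -29 mm. Origin: centre of the plate's underside; z up. Starts flat on the bench. Tuck in the thin +x edge; grip the batten across its 12 mm.
- edge_left (a point): on the flashing: left end (+y) of its thin front edge, at the underside (x = +35, y = +90 mm in the flashing's frame). Axes as the flashing.
- edge_right (a point): on the flashing: right end (-y) of its thin front edge, at the underside (x = +35, y = -90 mm in the flashing's frame). Axes as the flashing.
- batten_top (a point): on the flashing: middle of the batten's top (x = -29, y = 0, z = 40 mm in the flashing's frame).
- roof: roof panel of a garden cupboard, fixed to the bench: 220 mm (x) by 270 mm (y), standing on two 20 mm bearers. Origin: centre of the panel at bench level; its bare half faces -x, the shingled half is at +x. z up.
- deck: the roof board (plywood, 15 mm thick, 220 x 270 mm), part of the panel and fixed. Its upper face is 35 mm above the bench. Origin: centre of its underside, 20 mm above the bench; axes as the roof.
- lap_mouth (a point): on the board's upper face (35 mm above the bench), straight below the middle of the shingles' free lower edge; x = +20 mm, y = 0 in the roof's frame. Axes as the roof: x points in under the lap. The slot under the shingles is 7 mm high, open at both sides, 28 mm deep up to a fixed wooden stop, and 240 mm long (y).
- lap_lip (a point): middle of the top of the shingles' free lower edge, 50 mm above the bench; rises when they are lifted. The shingles are 8 mm thick here and 16 mm from 45 mm further in (top 58 mm above the bench).
- shingle (a joint): lift of the row of lapped shingles about their hidden far edge, 85 mm behind the lip: 0 = lying down (slot 7 mm high), grows as the lip is lifted (0.06 rad = 5 mm). A light spring holds them down; about 3 N at the lip starts to lift them and about 6 N lifts them 5 mm.
- glue: bystander: glue bottle, 60 mm across, 150 mm tall. Origin: centre of its underside.
- screwdriver: bystander: screwdriver with a wooden handle, lying flat, 200 mm long. Origin: under its middle.
- offcut: bystander: small wood offcut 50 x 30 x 30 mm. Origin: centre of its underside.
- block: bystander: spare flat shingle piece 70 x 80 x 10 mm without any batten. Origin: centre of its underside.
Things that resemble listed ones, but are neither listed nor needed, are in the scene too. Of the things that look like the flashing, the smallest one is meant.

How it is judged:
By the outcome, as a careful person would: the job done as asked, in the order asked, and still so for the second after the job is handed in, while the arm keeps its last pose, push and grip.
It also fails if it takes over 42 s, if anything falls off the work surface, if the arm or the gripper's body presses on something with over 40 N, if the wrist force passes 120 N, or if a joint passes its speed limit or range.

## Working session

There is one attempt and no reset: what is moved stays moved. The work goes in short steps, each a Python script; the robot and the scene stay as the last script left them, time stands still between calls to the robot, and variables do not carry over. Pictures are saved under pics/ and viewed, and the job is handed in when it is done.

```bash
mkdir -p pics; ls; python3 - <<'E'
from bench import env, kinematics, monitor, eyes, job
import cv2
s=monitor.sense(); print(s)
print(env.hold_point_z)
for n in ["top","side","wrist"]:
    f=eyes.grab_frame(n); cv2.imwrite(f"pics/{n}0.png",f["frame"][:,:,::-1]); print(n,f["mtx"],f["k1"],f["view"])
E
```

```text
pics
{'clock': 0.0, 'joints': array([-1.49842339e+00,  3.13486127e-01,  1.49842599e+00,  3.64062588e-05,
        1.33100663e+00, -2.23426985e-01]), 'qvel': array([-1.06324661e-03,  1.00208678e-03,  1.75322872e-04, -6.02101462e-05,
       -1.67044947e-04, -1.35280115e-04]), 'joint_efforts': array([ 8.83125012e-04, -4.12272120e+01, -2.59736180e+01, -1.67878688e-04,
        4.23670150e-03, -6.83025263e-06]), 'position': array([ 0.15300399, -0.50191982,  0.21042079]), 'ee_rot': array([ 0.4212268 ,  0.56851617, -0.42049932,  0.567924  ]), 'contact_force': array([-0.11249392,  0.38076409, -0.11719966]), 'ft_torque': array([0.05270714, 0.00484897, 0.00783602]), 'finger_gap': 0.9982828808697486}
0.0187
top [[542.17694507   0.         278.61325441]
 [  0.         542.17694507 203.91295647]
 [  0.           0.           1.        ]] 0.04323380775001296 [[ 0.00891274 -0.9999345  -0.00718028  0.00242649]
 [-0.98072382 -0.00733939 -0.19526118  0.53147485]
 [ 0.19519569  0.00878219 -0.98072499  1.75760301]
 [ 0.          0.          0.          1.        ]]
side [[534.94974029   0.         275.60123659]
 [  0.         534.94974029 205.63486551]
 [  0.           0.           1.        ]] -0.029508997935140058 [[ 0.92503209 -0.37987474  0.00328957 -0.49002458]
 [-0.20683256 -0.51088304 -0.83439727  0.13672358]
 [ 0.31864703  0.77116386 -0.55115367  1.41455253]
 [ 0.          0.          0.          1.        ]]
wrist [[370.75379137   0.         279.6087751 ]
 [  0.         370.75379137 212.54747275]
 [  0.           0.           1.        ]] -0.0188079517420645 [[ 0.29101543 -0.95671582 -0.00220346 -0.52464318]
 [-0.90976274 -0.27744437  0.30879828 -0.04072916]
 [-0.29604353 -0.08786043 -0.951125    0.38084858]
 [ 0.          0.          0.          1.        ]]
```

View pics/top0.png

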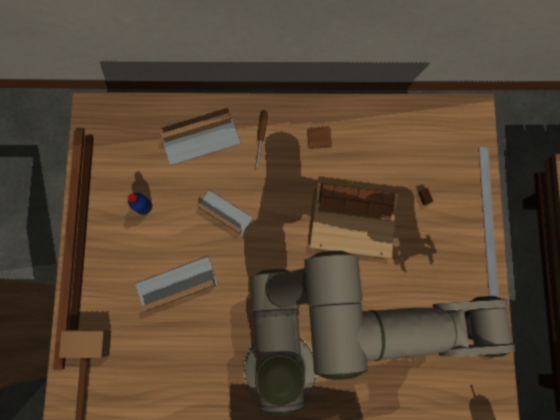

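View pics/side0.png

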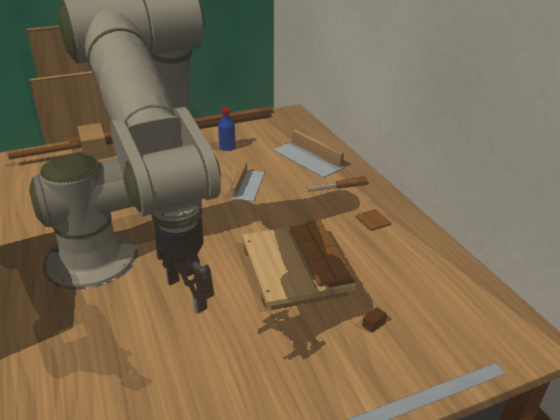

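View pics/wrist0.png

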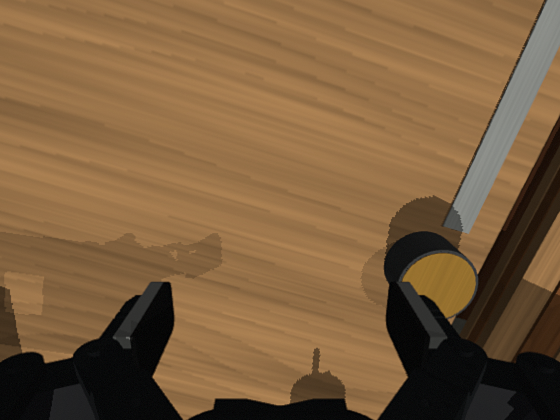

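The top view shows three flashing look-alikes, at (201,138), (225,212) and (176,283). The two outer ones are about 75 px long (~240 mm). The one at (225,212) is about 55 px (~180 mm), so it is the smallest and fits the description. I'll confirm this in an enlarged crop.

```bash
python3 - <<'E'
import cv2, numpy as np
t=cv2.imread("pics/top0.png"); s=cv2.imread("pics/side0.png")
a=cv2.resize(t[175:250,185:265],None,fx=7,fy=7,interpolation=cv2.INTER_CUBIC); cv2.imwrite("pics/topfl.png",a)
a=cv2.resize(s[155:215,210:290],None,fx=8,fy=8,interpolation=cv2.INTER_CUBIC); cv2.imwrite("pics/sidefl.png",a)
a=cv2.resize(t[165:275,295:415],None,fx=5,fy=5,interpolation=cv2.INTER_CUBIC); cv2.imwrite("pics/toproof.png",a)
a=cv2.resize(s[210:310,235:360],None,fx=6,fy=6,interpolation=cv2.INTER_CUBIC); cv2.imwrite("pics/sideroof.png",a)
E
```

```text
(no output)
```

View pics/topfl.png

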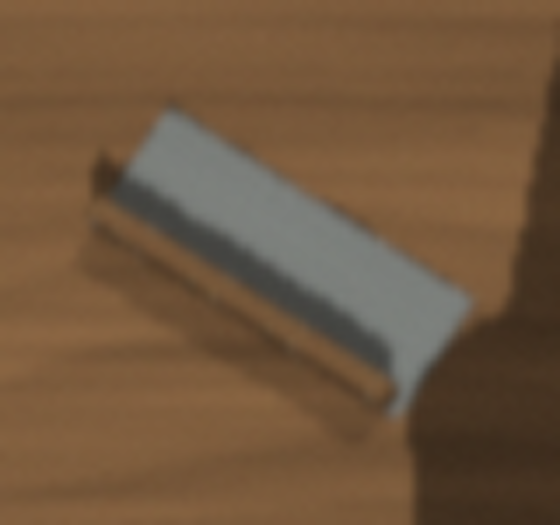

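View pics/sidefl.png

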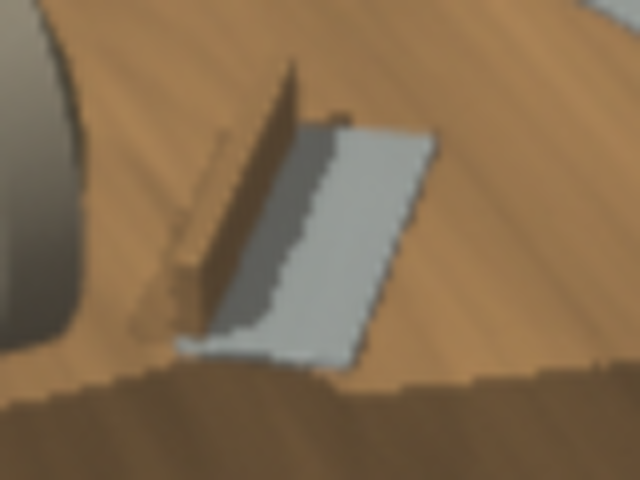

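View pics/toproof.png

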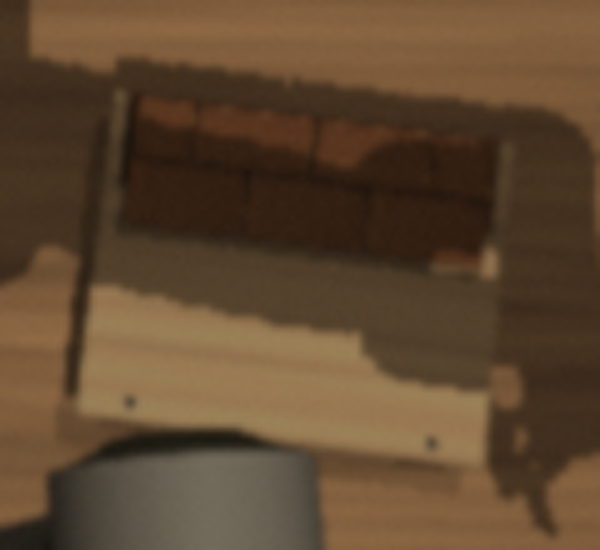

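View pics/sideroof.png

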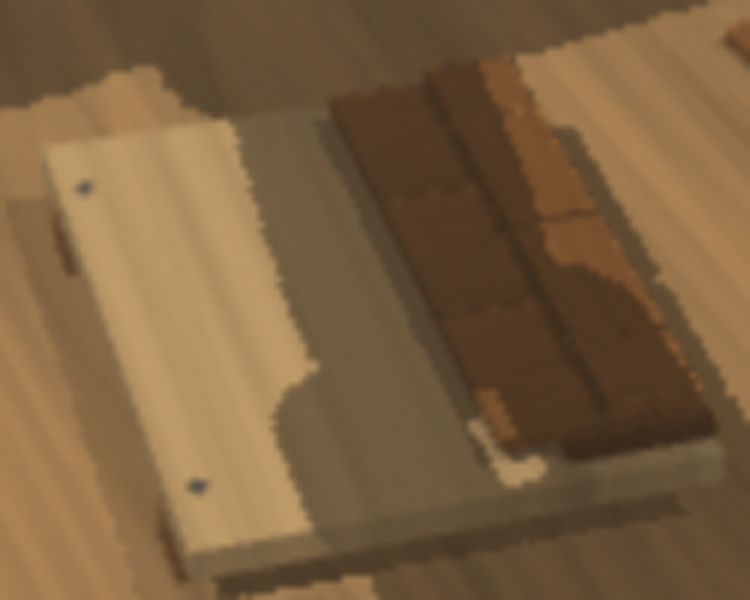

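The crop confirms it: the plate at top-view (170,105)–(472,300) in the crop has a thin batten along its lower-left edge. Next I'll measure the corners.

```bash
cat > h.py <<'E'
import numpy as np, cv2
from bench import env, kinematics, monitor, eyes, job
from scipy.spatial.transform import Rotation as R
def ray(f,uv):
    m,k=f["mtx"],f["k1"]
    dist=np.array([k,0,0,0,0.])
    p=cv2.undistortPoints(np.array([[uv]],float),m,dist)[0,0]
    V=f["view"]; d=V[:3,:3].T@np.array([p[0],p[1],1]); o=-V[:3,:3].T@V[:3,3]
    return o,d/np.linalg.norm(d)
def onz(f,uv,z):
    o,d=ray(f,uv); return o+d*(z-o[2])/d[2]
def proj(f,P):
    V=f["view"]; r,_=cv2.Rodrigues(V[:3,:3])
    return cv2.projectPoints(np.array(P,float).reshape(-1,1,3),r,V[:3,3],f["mtx"],np.array([f["k1"],0,0,0,0.]))[0][:,0]
def tri(f1,u1,f2,u2):
    o1,d1=ray(f1,u1);o2,d2=ray(f2,u2)
    s=np.linalg.lstsq(np.c_[d1,-d2],o2-o1,rcond=None)[0]
    a=o1+s[0]*d1;b=o2+s[1]*d2
    return (a+b)/2,np.linalg.norm(a-b)
def uncrop(u,v,x0,y0,s): return (x0+(u+.5)/s-.5, y0+(v+.5)/s-.5)
def save(f,name,box=None,s=1):
    im=f["frame"][:,:,::-1]
    if box: im=im[box[1]:box[3],box[0]:box[2]]
    if s!=1: im=cv2.resize(im,None,fx=s,fy=s,interpolation=cv2.INTER_CUBIC)
    cv2.imwrite("pics/"+name,im)
def down(yaw):
    # tool x down, tool z (jaw dir) at angle yaw in the world xy-plane
    z=np.array([np.cos(yaw),np.sin(yaw),0]); x=np.array([0,0,-1.]); y=np.cross(z,x)
    return R.from_matrix(np.c_[x,y,z]).as_quat()
E
python3 - <<'E'
from h import *
np.set_printoptions(precision=4,suppress=True)
ft=eyes.grab_frame("top"); fs=eyes.grab_frame("side")
T=lambda u,v,x,y,s,z:onz(ft,uncrop(u,v,x,y,s),z)
S=lambda u,v,x,y,s,z:onz(fs,uncrop(u,v,x,y,s),z)
print("flash top"); 
fl=[T(170,103,185,175,7,.004),T(473,300,185,175,7,.004),T(400,416,185,175,7,.004)]
fl2=[S(437,135,210,155,8,.004),S(352,370,210,155,8,.004),S(176,346,210,155,8,.004)]
for F in(fl,fl2):
    print(np.array(F)[:,:2].tolist(), np.linalg.norm(F[0]-F[1]),np.linalg.norm(F[1]-F[2]))
print("roof")
rt=[T(78,412,295,165,5,.035),T(488,466,295,165,5,.035),T(118,233,295,165,5,.05),T(492,273,295,165,5,.05)]
rs=[S(45,148,235,210,6,.035),S(187,553,235,210,6,.035),S(330,97,235,210,6,.05),S(510,448,235,210,6,.05)]
for F in(rt,rs):
    F=np.array(F); print(F[:,:2].tolist(), np.linalg.norm(F[0]-F[1]),np.linalg.norm(F[2]-F[3]))
    for a,b in((0,1),(2,3)):
        d=F[a]-F[b]; print("yaw of y axis-90", np.degrees(np.arctan2(-d[0],d[1])))
print(monitor.sense()["clock"])
E
```

```text
flash top
[[0.5907022945265696, 0.2482418496841867], [0.4933584379269701, 0.09715182592804507], [0.4360639763614932, 0.13147295766053035]] 0.17973319586630299 0.06678768905626634
[[0.5896215943632265, 0.24642275097919852], [0.49372815428252953, 0.09012677570852135], [0.4366426633201198, 0.13163516682713294]] 0.1833684371322457 0.07058115762492846
roof
[[0.39001540110960503, -0.09909242190717443], [0.3567583901196552, -0.36874325427368737], [0.508150271984479, -0.12529222302051674], [0.48311694570903113, -0.3725848597217447]] 0.27169394578447803 0.24855646358736794
yaw of y axis-90 -7.030988996078624
yaw of y axis-90 -5.780336037816739
[[0.3911375792162024, -0.09906477535223335], [0.35518942712845203, -0.3652100602262428], [0.5170962593123865, -0.13021660994877116], [0.48804946870202304, -0.3729178952610447]] 0.26856206414754796 0.24443328320216928
yaw of y axis-90 -7.692367297437538
yaw of y axis-90 -6.824768355611482
0.25
```

```bash
python3 - <<'E'
from h import *
np.set_printoptions(precision=3,suppress=True)
s=monitor.sense(); f=eyes.grab_frame("wrist")
Rt=R.from_quat(s["ee_rot"]).as_matrix(); V=f["view"]
c=-V[:3,:3].T@V[:3,3]; print("cam in tool",Rt.T@(c-s["position"]),"axis in tool",Rt.T@V[2,:3]); print(Rt)
b=np.array([.4875,.2055,.20]); r=np.array([.43,-.24,.1])
for off in(0,np.pi):
    for p,y in((b,np.radians(-32.4)),(r,np.radians(-7.2))):
        print(off,kinematics.ik(p,down(y+off)))
E
```

```text
cam in tool [-0.163  0.079  0.001] axis in tool [ 0.951 -0.309 -0.001]
[[-0.     0.957  0.292]
 [ 0.     0.292 -0.957]
 [-1.     0.    -0.   ]]
0 [ 0.177  0.33   1.503 -0.     1.308  0.743]
0 [-0.747  0.364  1.741 -0.     1.037 -0.622]
3.141592653589793 [ 0.177  0.33   1.503 -0.     1.308 -2.399]
3.141592653589793 [-0.747  0.364  1.741 -0.     1.037  2.52 ]
```

```bash
python3 - <<'E'
from h import *
env.reach([.4875,.2055,.16],down(np.radians(-32.4)))
f=eyes.grab_frame("wrist"); save(f,"w1.png"); f=eyes.grab_frame("top"); save(f,"t1.png",(165,130,445,340),2.8)
print(monitor.sense()["clock"],monitor.sense()["position"])
E
```

```text
3.1667 [0.48774787 0.20501269 0.16002876]
```

View pics/w1.png

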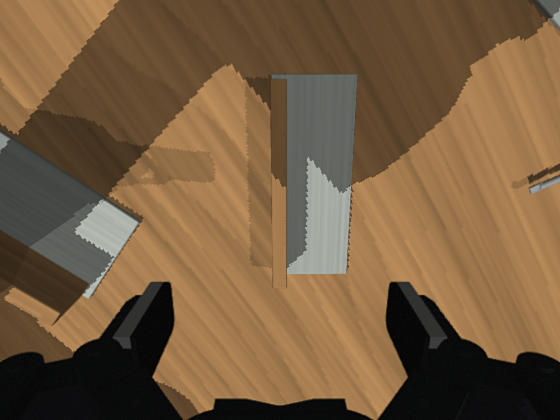

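View pics/t1.png

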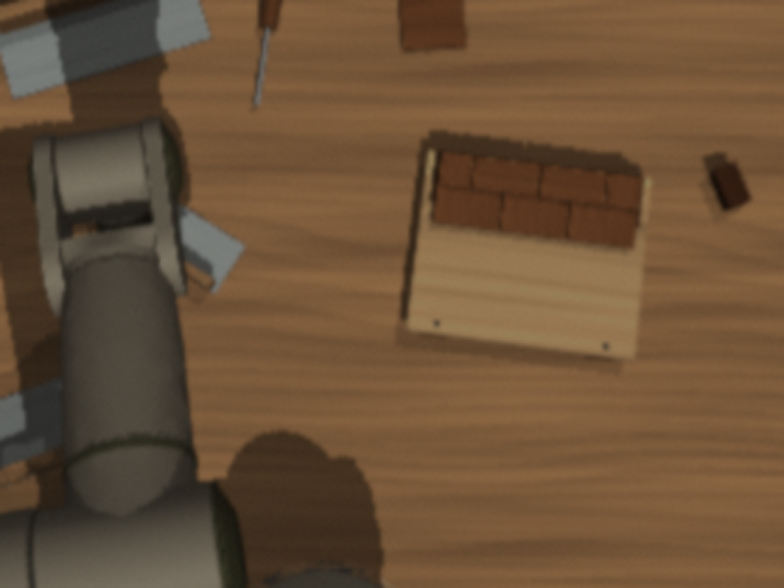

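Wrist view: the plate's front edge runs from (357,75) to (347,272). The batten top runs from its far end (279,80) to its near end (280,287). The roof is now fully visible in the top view. I'll measure both.

```bash
python3 - <<'E'
from h import *
np.set_printoptions(precision=4,suppress=True)
f=eyes.grab_frame("wrist");ft=eyes.grab_frame("top");fs=eyes.grab_frame("side")
save(f,"w2.png",(230,50,400,310),2.3); save(ft,"t2.png",(300,170,410,265),6); save(fs,"s2.png",(225,205,360,310),5.5)
er=onz(f,(357,75),.004); el=onz(f,(347,272),.004); print("front",er,el,np.linalg.norm(er-el),np.degrees(np.arctan2(-(el-er)[0],(el-er)[1])))
a=onz(f,(279,80),.04); b=onz(f,(280.5,287),.04); print("batten",a,b,np.linalg.norm(a-b),np.degrees(np.arctan2(-(b-a)[0],(b-a)[1])),(a+b)/2)
y=(el-er)/np.linalg.norm(el-er); x=np.array([y[1],-y[0],0]); print("batten expected from front",(er+el)/2-.064*x)
E
```

```text
front [0.5899 0.2492 0.004 ] [0.4963 0.099  0.004 ] 0.17688338050712946 148.06924921867255
batten [0.5339 0.2788 0.04  ] [0.4448 0.1367 0.04  ] 0.1677451696299448 147.9305107064819 [0.4894 0.2077 0.04  ]
batten expected from front [0.5974 0.1402 0.004 ]
```

View pics/w2.png

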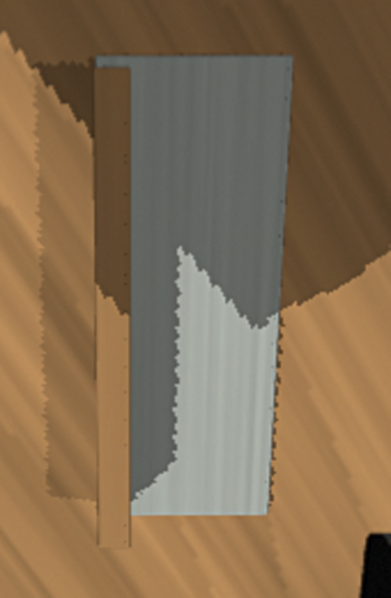

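View pics/t2.png

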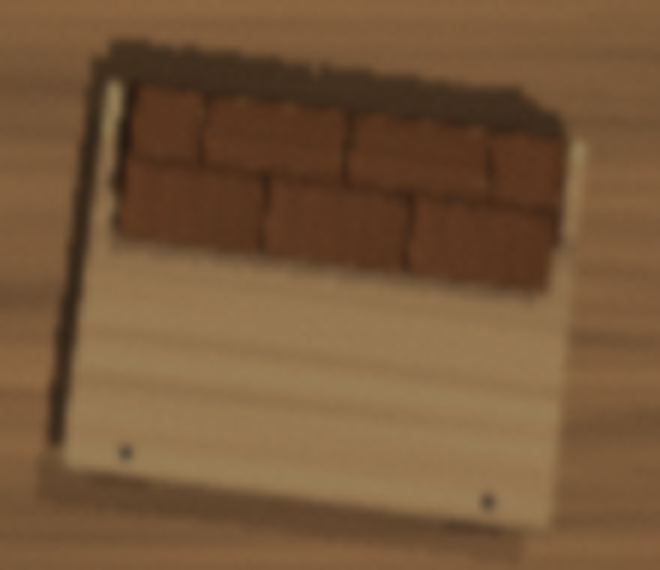

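View pics/s2.png

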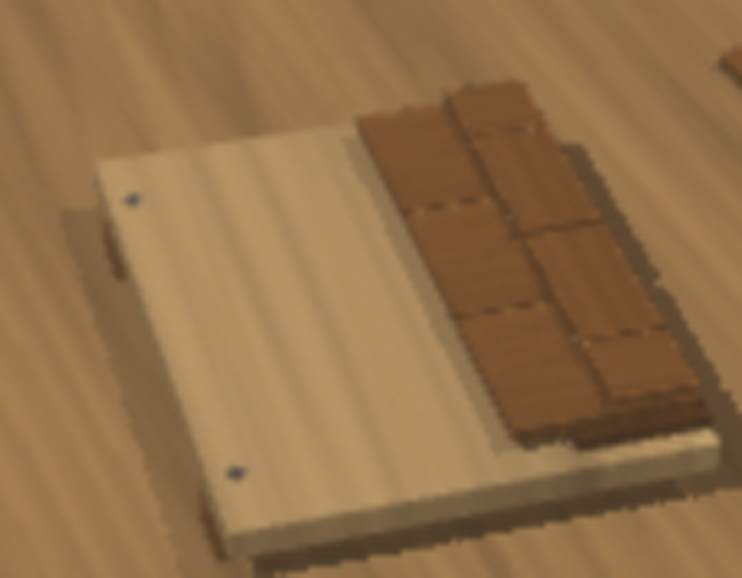

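Two independent estimates of the batten centre agree: (0.4894,0.2077) and (0.4888,0.2080), yaw −32.0°. The measured lengths (177 mm plate edge, 168 mm batten) fit the given 180 and 170 mm. Grasping now.

```bash
python3 - <<'E'
from h import *
np.set_printoptions(precision=4,suppress=True)
q=down(np.radians(-32.0))
print(env.movel([.489,.2075,.05],velocity=.15,frame=q))
print(env.movel([.489,.2075,.0085],velocity=.06,guard=8))
print(monitor.sense()["position"])
env.close_gripper(60)
s=monitor.sense();print(s["clock"],s["position"],s["contact_force"],s["finger_gap"])
print(env.movel([.489,.2075,.13],velocity=.12))
env.hold(.2)
s=monitor.sense();print(s["clock"],s["position"],s["contact_force"],s["ft_torque"],s["finger_gap"])
f=eyes.grab_frame("wrist"); save(f,"w3.png")
E
```

```text
False
False
[0.4892 0.2075 0.0087]
5.7167 [0.4891 0.2075 0.0088] [-0.8152  0.0646  3.8486] 0.12097029416924743
False
7.0833 [0.4888 0.2074 0.1295] [ 0.7836 -0.9811 -1.0257] [ 0.0122 -0.0258 -0.0109] 0.11598304309207862
```

View pics/w3.png

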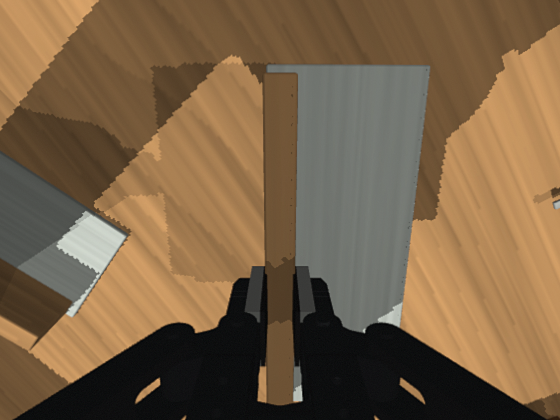

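Held with finger gap 0.12 (about 10–12 mm). In the wrist view the left front corner is at (429,66), the front edge runs down to about (402,320), and the batten's far top end is at (264–298,73). Next I'll get the in-hand pose from these and the roof pose from the top and side crops.

```bash
python3 - <<'E'
from h import *
np.set_printoptions(precision=4,suppress=True)
s=monitor.sense(); f=eyes.grab_frame("wrist"); ft=eyes.grab_frame("top"); fs=eyes.grab_frame("side")
Rt=R.from_quat(s["ee_rot"]).as_matrix(); p=s["position"]
tl=lambda P:Rt.T@(P-p)
zt=p[2]-.0088+.004; 
for n,uv,z in(("front-left",(429.5,65.5),zt),("edge low",(402,318),zt),("rear-left",(267,65),zt),("bat L",(264,73),zt+.036),("bat R",(298,73),zt+.036),("batL low",(265,225),zt+.036)):
    print(n,tl(onz(f,uv,z)))
# roof: deck corners z .035, lip z .05
T=lambda u,v,z:onz(ft,uncrop(u,v,300,170,6),z)
S=lambda u,v,z:onz(fs,uncrop(u,v,225,205,5.5),z)
tt=[T(65,467,.035),T(551,525,.035),T(117,240,.05),T(549,289,.05)]
ss=[S(97,160,.035),S(226,537,.035),S(358,119,.05),S(519,445,.05)]
for F in(tt,ss):
    F=np.array(F)
    d=F[0]-F[1]; y=d/np.linalg.norm(d); x=np.array([y[1],-y[0],0]); e=F[2]-F[3]
    print(F[:,:2].tolist(),"L",np.linalg.norm(d),np.linalg.norm(e),"yaw",np.degrees(np.arctan2(-d[0],d[1])),np.degrees(np.arctan2(-e[0],e[1])))
    m=(F[0]+F[1])/2; l=(F[2]+F[3])/2
    print(" rear mid",m," mouth from rear",(m+.13*x)[:2]," lip mid",l, "lip dist from rear",(l-m)@x,(l-m)@y)
print(s["clock"])
E
```

```text
front-left [0.0047 0.0895 0.0634]
edge low [ 0.0048 -0.0344  0.0642]
rear-left [ 0.0048  0.0896 -0.0055]
bat L [-0.0312  0.0847 -0.0054]
bat R [-0.0312  0.0847  0.006 ]
batL low [-0.0312  0.0307 -0.0057]
[[0.38863559389613567, -0.09980627226963203], [0.3590921278501311, -0.36625536933120495], [0.5136531455990876, -0.12826336074293654], [0.4879396249826049, -0.3664240573410871]] L 0.26808196080851643 0.2395447819231523 yaw -6.327024148462952 -6.162189345722747
 rear mid [ 0.3739 -0.233   0.035 ]  mouth from rear [ 0.5031 -0.2474]  lip mid [ 0.5008 -0.2473  0.05  ] lip dist from rear 0.1277367143367431 -0.0002373506328269921
[[0.39235287776267763, -0.0967754828005083], [0.35447263159366116, -0.3666067207563568], [0.5164553658929858, -0.13235260543766514], [0.4847588145757133, -0.37627241033551184]] L 0.2724771734046928 0.24597061325860065 yaw -7.991241547530567 -7.4039038227129295
 rear mid [ 0.3734 -0.2317  0.035 ]  mouth from rear [ 0.5022 -0.2498]  lip mid [ 0.5006 -0.2543  0.05  ] lip dist from rear 0.12910406041211556 -0.004718961431618314
7.1333
```

The grip is centred: batten at tool z = 0 ± 6 mm and end at y = +85 mm, both as expected. The two roof yaw estimates differ (−6.3° and −7.7°), so I'll refine with the wrist camera from just behind the mouth.

```bash
python3 - <<'E'
from h import *
np.set_printoptions(precision=4,suppress=True)
yaw=np.radians(-7.0); x=np.array([np.cos(yaw),np.sin(yaw),0]); m=np.array([.5027,-.2483,0])
P=m-.114*x+[0,0,.095]
env.movel(P,velocity=.22,frame=down(yaw)); env.hold(.3)
s=monitor.sense();print(s["clock"],s["position"],s["finger_gap"])
f=eyes.grab_frame("wrist"); save(f,"w4.png"); f=eyes.grab_frame("side"); save(f,"s4.png",(205,185,365,305),5);f=eyes.grab_frame("top"); save(f,"t4.png",(300,165,410,265),6)
E
```

```text
9.8 [ 0.3896 -0.2342  0.095 ] 0.11890807805850104
```

View pics/w4.png

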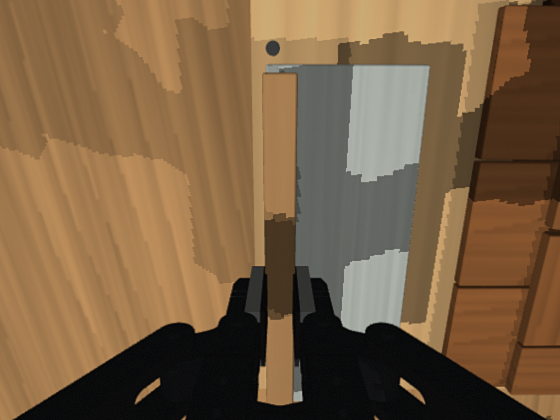

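View pics/s4.png

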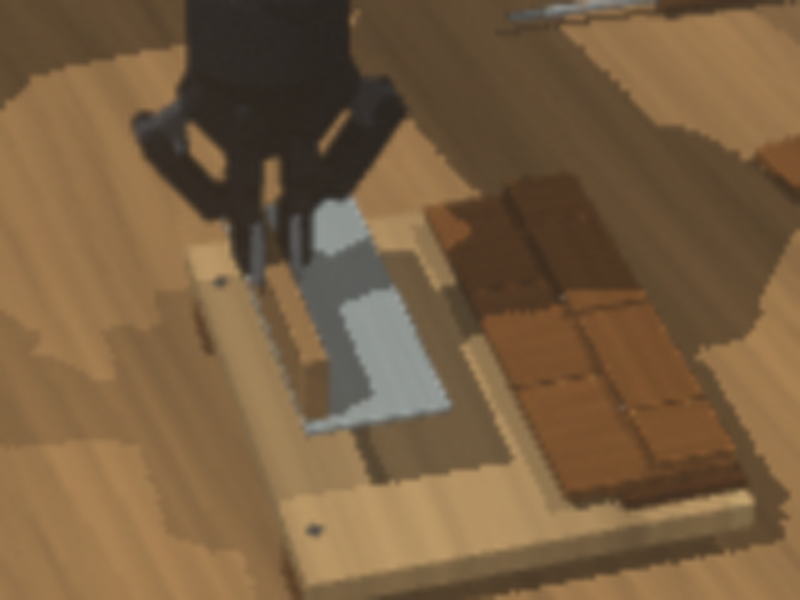

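View pics/t4.png

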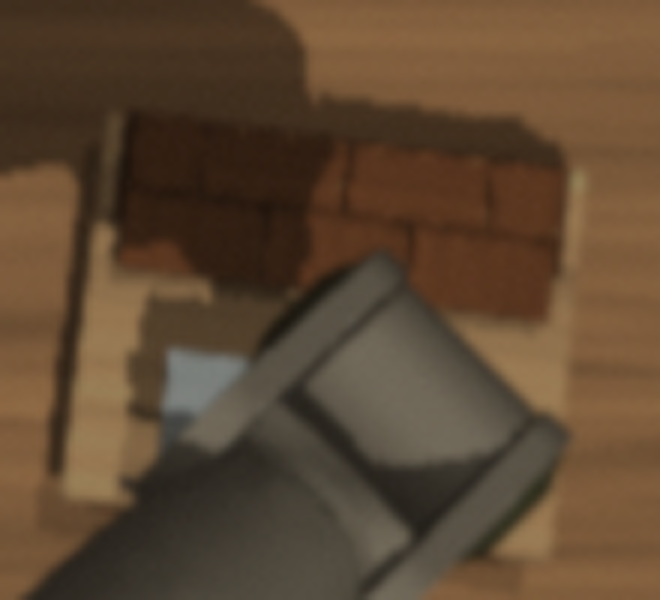

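```bash
python3 - <<'E'
from h import *
np.set_printoptions(precision=4,suppress=True)
yaw=np.radians(-7.0); x=np.array([np.cos(yaw),np.sin(yaw),0]);y=np.array([-x[1],x[0],0]); m=np.array([.5027,-.2483,0])
f=eyes.grab_frame("wrist"); save(f,"w4b.png",(400,0,560,420),1.42)
cv2.imwrite("pics/w4b.png",cv2.resize(f["frame"][0:380,420:520,::-1],None,fx=2,fy=1.55,interpolation=cv2.INTER_CUBIC))
P=m-.09*x+.05*y+[0,0,.19]
env.movel(P,velocity=.2,frame=down(yaw)); env.hold(.3)
f=eyes.grab_frame("wrist"); save(f,"w5.png")
s=monitor.sense();print(s["clock"],s["position"],s["finger_gap"])
E
```

```text
11.05 [ 0.4192 -0.1878  0.1896] 0.11768473189896939
```

View pics/w5.png

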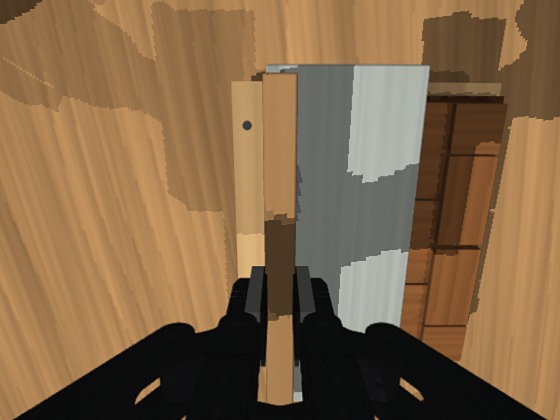

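The wrist view shows the deck's rear-left corner at (232,82), its rear edge down to about (238,275), and its far-left corner near (503,83). I'll zoom to refine these.

```bash
python3 - <<'E'
from h import *
f=eyes.grab_frame("wrist"); im=f["frame"][:,:,::-1]
a=cv2.resize(im[65:115,215:265],None,fx=8,fy=8,interpolation=cv2.INTER_CUBIC)
b=cv2.resize(im[65:115,465:515],None,fx=8,fy=8,interpolation=cv2.INTER_CUBIC)
c=cv2.resize(im[230:280,215:265],None,fx=8,fy=8,interpolation=cv2.INTER_CUBIC)[:200]
d=cv2.resize(im[65:115,415:465],None,fx=8,fy=8,interpolation=cv2.INTER_CUBIC)[:200]
cv2.imwrite("pics/w5z.png",np.vstack([np.hstack([a,b])[:400],np.hstack([c,d])]))
E
```

```text
(no output)
```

View pics/w5z.png

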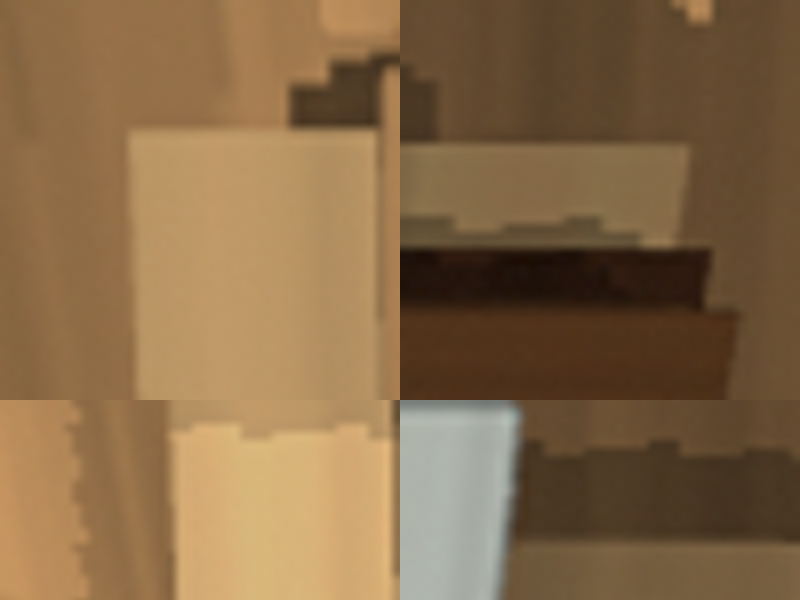

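View pics/w4b.png

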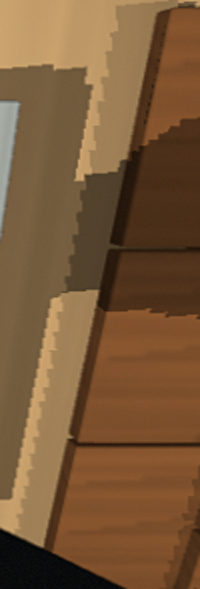

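```bash
python3 - <<'E'
from h import *
np.set_printoptions(precision=4,suppress=True)
f=eyes.grab_frame("wrist"); p5=monitor.sense()["position"]
A=onz(f,(230.7,80.7),.035);B=onz(f,(500.8,82.4),.035);C=onz(f,(236.4,253.5),.035)
d=B-A; print("left edge",np.linalg.norm(d),"yaw",np.degrees(np.arctan2(d[1],d[0])))
e=A-C; print("rear edge yaw",np.degrees(np.arctan2(-e[0],e[1])))
# w4 view: same orientation, shifted
V=f["view"].copy(); V[:3,3]+= V[:3,:3]@(p5-np.array([.3896,-.2342,.095])); g=dict(f,view=V)
L1=onz(g,(498.5,9.7),.042);L2=onz(g,(443.5,348.4),.042); e=L1-L2
print("lip bottom",L1,L2,"yaw",np.degrees(np.arctan2(-e[0],e[1])))
U1=onz(g,(504,7),.05);U2=onz(g,(448,350),.05);e=U1-U2
print("lip top",U1,U2,"yaw",np.degrees(np.arctan2(-e[0],e[1])))
for yw in(-7.,-7.5):
    yaw=np.radians(yw);x=np.array([np.cos(yaw),np.sin(yaw),0]);y=np.array([-x[1],x[0],0])
    M=(A+B)/2
    print(yw,"mouth from left edge",(M+.02*x-.135*y)[:2],"from corner A",(A+.13*x-.135*y)[:2],"lip-left corner",(U1-.12*y)[:2], "lip line offset vs mouth",(L1-(A+.13*x-.135*y))@x,(L2-(A+.13*x-.135*y))@x)
print(A,B,C)
E
```

```text
left edge 0.22003664127965436 yaw -7.218870925036315
rear edge yaw -7.342338753611114
lip bottom [ 0.518  -0.1285  0.042 ] [ 0.4916 -0.3389  0.042 ] yaw -7.157743832488218
lip top [ 0.5163 -0.1286  0.05  ] [ 0.4912 -0.3338  0.05  ] yaw -6.977882973469852
-7.0 mouth from left edge [ 0.5027 -0.246 ] from corner A [ 0.5027 -0.2455] lip-left corner [ 0.5017 -0.2477] lip line offset vs mouth 0.0009033774542631875 0.0003196880151278524
-7.5 mouth from left edge [ 0.5015 -0.246 ] from corner A [ 0.5014 -0.2465] lip-left corner [ 0.5007 -0.2476] lip line offset vs mouth 0.0010467650072715007 0.002313187735914608
[ 0.3902 -0.0957  0.035 ] [ 0.6084 -0.1234  0.035 ] [ 0.3707 -0.247   0.035 ]
```

The roof fit is consistent: yaw −7.2°, left edge measured 220 mm (as given), mouth at (0.5025,−0.2468), and the lip line within 1–2 mm of it. Next: touch down in front of the lip to set the height, then slide in.

```bash
cat >> h.py <<'E'
yaw=np.radians(-7.2); X=np.array([np.cos(yaw),np.sin(yaw),0]);Y=np.array([-X[1],X[0],0]); M=np.array([.5025,-.2468,0])
E
python3 - <<'E'
from h import *
np.set_printoptions(precision=4,suppress=True)
P=M-.080*X
env.movel(P+[0,0,.075],velocity=.15,frame=down(yaw))
env.movel(P+[0,0,.052],velocity=.06); env.hold(.3)
s=monitor.sense();print(s["clock"],s["position"],s["contact_force"],s["ft_torque"])
print(env.movel(P+[0,0,.038],velocity=.015,guard=3))
s=monitor.sense();print(s["clock"],s["position"],s["contact_force"],s["ft_torque"],s["finger_gap"])
f=eyes.grab_frame("wrist"); save(f,"w6.png")
f=eyes.grab_frame("side"); save(f,"s6.png",(205,185,365,305),5)
E
```

```text
12.9667 [ 0.4232 -0.2369  0.0522] [ 0.2374  0.2764 -1.3509] [-0.0384  0.0615  0.0364]
True
13.575 [ 0.4231 -0.2368  0.0438] [-1.2376 -0.904   4.9525] [0.0839 0.1459 0.0043] 0.11984866750018862
```

View pics/w6.png

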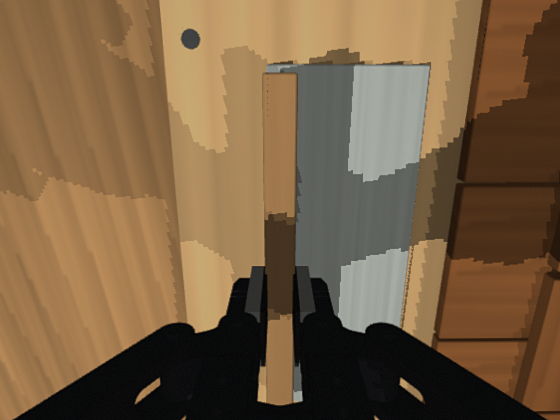

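View pics/s6.png

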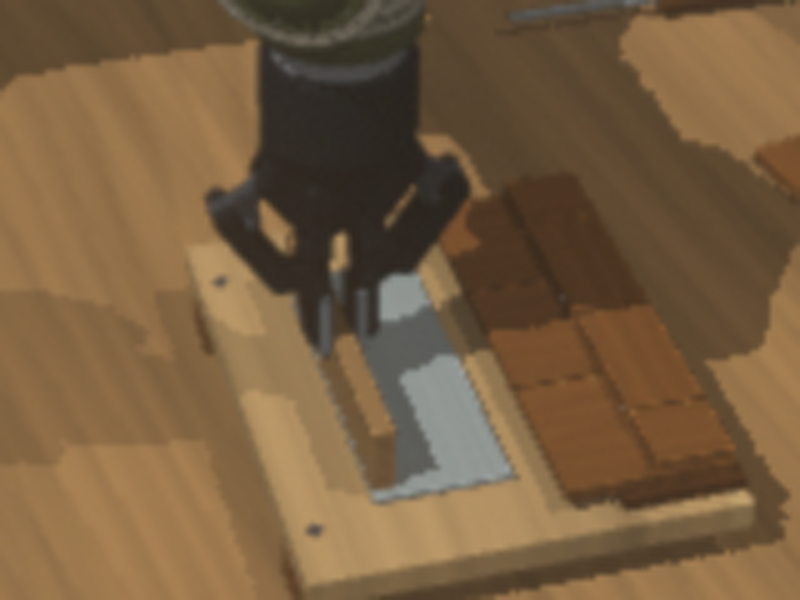

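Touch-down at TCP z = 0.0438, which is exactly 35 + 8.8 mm, so the plate lies flat on the board with its edge parallel to the lip. Backing off about 1.2 mm and sliding in.

```bash
python3 - <<'E'
from h import *
np.set_printoptions(precision=4,suppress=True)
def show(t):
    s=monitor.sense(); p=s["position"]-M
    print(t,round(s["clock"],2),"front depth",round((p@X+.064)*1000,1),"lat",round((p@Y)*1000,1),"z",s["position"][2].round(4),"F(x,y,z)",np.array([s["contact_force"]@X,s["contact_force"]@Y,s["contact_force"][2]]),s["ft_torque"],s["finger_gap"].round(3))
z=[0,0,.0451]
env.movel(M-.080*X+z,velocity=.02); env.hold(.2); show("lifted")
print(env.movel(M-.056*X+z,velocity=.04,guard=4)); show("in 8")
print(env.movel(M-.030*X+z,velocity=.025,guard=6)); show("push")
f=eyes.grab_frame("wrist"); save(f,"w7.png")
f=eyes.grab_frame("side"); save(f,"s7.png",(205,185,365,305),5)
E
```

```text
Traceback (most recent call last):
AttributeError: 'float' object has no attribute 'round'
```

```bash
cat >> h.py <<'E'
np.set_printoptions(precision=4,suppress=True)
def show(t):
    s=monitor.sense(); p=s["position"]-M
    print(t,round(s["clock"],2),"front depth",round((p@X+.064)*1000,1),"lat",round((p@Y)*1000,1),"z",round(float(s["position"][2]),4),"F(x,y,z)",np.array([s["contact_force"]@X,s["contact_force"]@Y,s["contact_force"][2]]),s["ft_torque"],round(float(s["finger_gap"]),3))
E
python3 - <<'E'
from h import *
z=[0,0,.0451]
show("lifted")
print(env.movel(M-.056*X+z,velocity=.04,guard=4)); show("in 8")
print(env.movel(M-.030*X+z,velocity=.025,guard=6)); show("push")
f=eyes.grab_frame("wrist"); save(f,"w7.png")
f=eyes.grab_frame("side"); save(f,"s7.png",(205,185,365,305),5)
E
```

```text
lifted 14.12 front depth -16.1 lat 0.1 z 0.045 F(x,y,z) [ 0.0534 -0.6116 -1.5676] [0.0129 0.043  0.003 ] 0.121
False
in 8 14.88 front depth 7.9 lat 0.1 z 0.045 F(x,y,z) [-0.4145 -0.0904 -1.1007] [-0.0043 -0.002  -0.0023] 0.117
True
push 15.66 front depth 27.8 lat 0.3 z 0.0446 F(x,y,z) [ 0.2297  1.5172 -1.4295] [-0.1066  0.     -0.016 ] 0.116
```

View pics/w7.png

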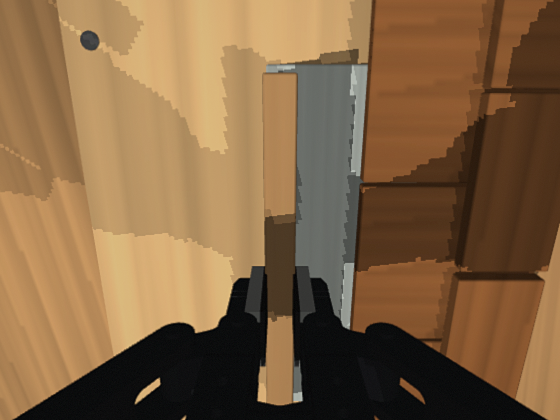

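View pics/s7.png

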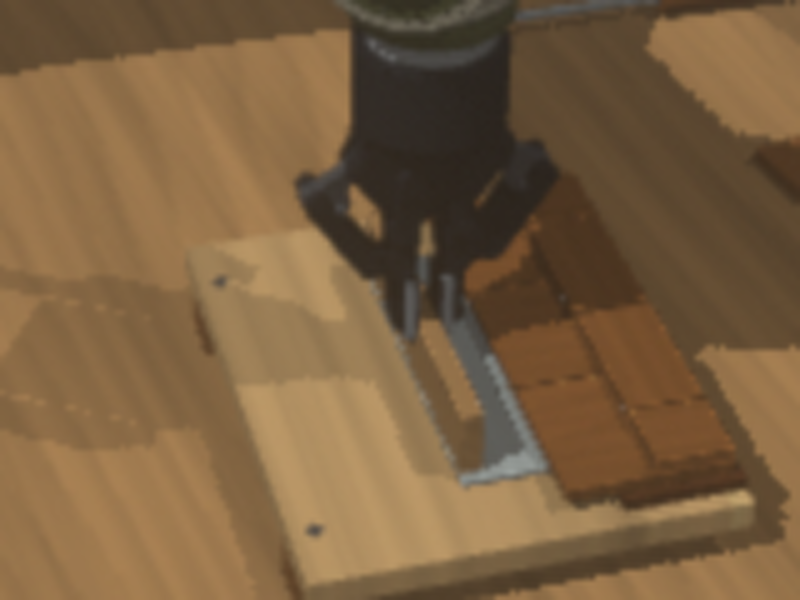

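It stopped at a depth of 27.8 mm, where the stop should be (28 mm). I'll push gently to seat it and check squareness.

```bash
python3 - <<'E'
from h import *
for d in (28.5,29.2,30.0):
    r=env.movel(M+(-.064+d/1000)*X+[0,0,.0446],velocity=.01,guard=10); show((d,r)); env.hold(.15); show("settled")
    s=monitor.sense()
    if s["contact_force"]@X<-6: break
f=eyes.grab_frame("wrist")
cv2.imwrite("pics/w8.png",cv2.resize(f["frame"][40:360,255:400,::-1],None,fx=2.6,fy=1.8,interpolation=cv2.INTER_CUBIC))
E
```

```text
(28.5, False) 16.02 front depth 28.0 lat 0.3 z 0.0444 F(x,y,z) [-4.35    1.1148  0.8959] [ 0.284   0.6374 -0.0168] 0.118
settled 16.18 front depth 28.1 lat 0.3 z 0.0444 F(x,y,z) [-4.1917  1.2933  0.9773] [ 0.4398  0.7487 -0.0608] 0.118
(29.2, False) 16.43 front depth 28.1 lat 0.3 z 0.0444 F(x,y,z) [-9.9894  1.1437  2.8069] [0.4571 1.5606 0.0388] 0.114
settled 16.57 front depth 28.1 lat 0.3 z 0.0444 F(x,y,z) [-8.1276  1.8768  2.7904] [0.4186 1.4969 0.0028] 0.115
```

View pics/w8.png

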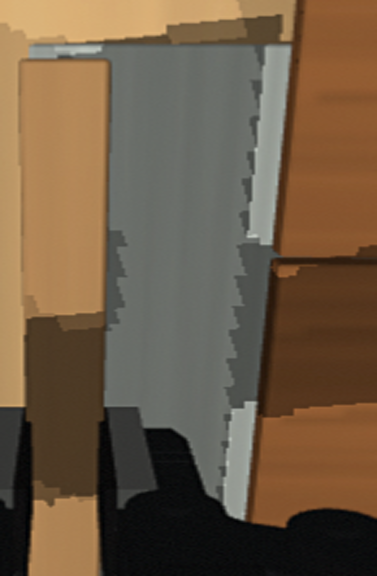

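```bash
python3 - <<'E'
from h import *
f=eyes.grab_frame("wrist")
a=onz(f,(368.1,64.5),.042);b=onz(f,(350,326),.042);e=a-b;print("lip yaw",np.degrees(np.arctan2(-e[0],e[1])), "lip rel mouth",(a-M)@X,(b-M)@X)
zt=.075
a=onz(f,(297,74.4),zt);b=onz(f,(294.7,262),zt);e=a-b;print("batten yaw",np.degrees(np.arctan2(-e[0],e[1])),"batten left end rel mouth y",(a-M)@Y)
zc=.0444
for i in range(14):
    zc-=.0003
    env.movel(M+(-.064+.0289)*X+[0,0,zc],velocity=.01); env.hold(.2)
    s=monitor.sense(); 
    if s["contact_force"][2]>8.3: break
show((i,zc)); env.hold(.6); show("after")
f=eyes.grab_frame("wrist"); save(f,"w9.png"); f=eyes.grab_frame("side"); save(f,"s9.png",(205,185,365,305),5)
E
```

```text
lip yaw -7.293868982564086 lip rel mouth 0.0004508045056121296 0.0002427626232793606
batten yaw -7.135254749335691 batten left end rel mouth y 0.08459591111290156
(3, 0.043199999999999995) 18.48 front depth 27.9 lat 0.3 z 0.0437 F(x,y,z) [-11.4935   3.1446  11.5068] [ 0.7315  1.7641 -0.0185] 0.118
after 19.07 front depth 27.9 lat 0.3 z 0.0437 F(x,y,z) [-10.7409   2.968   10.5582] [ 0.7377  1.7712 -0.0044] 0.116
```

View pics/w9.png

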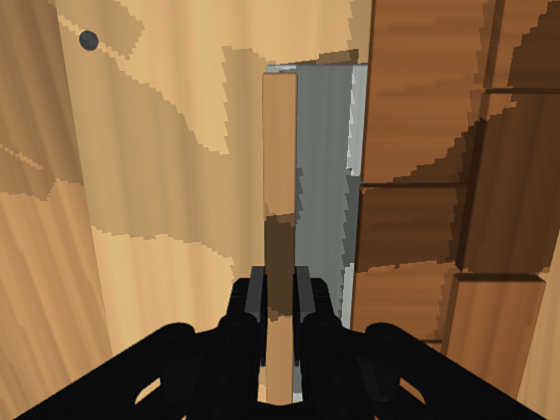

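View pics/s9.png

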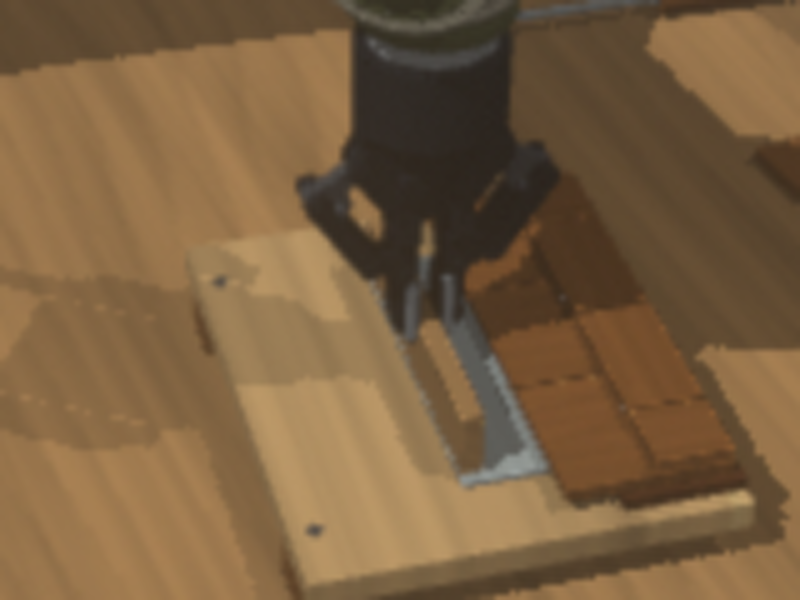

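The lip (−7.3°) and batten (−7.1°) are parallel, and the lip has not risen or moved. The downward push is slightly high and the forward push is more than needed, so I'll ease both a little.

```bash
python3 - <<'E'
from h import *
env.movel(M+(-.064+.0285)*X+[0,0,.04325],velocity=.01); env.hold(.5); show("a")
zc=.04325
for i in range(5):
    F=monitor.sense()["contact_force"][2]
    if 8.3<F<9.8: break
    zc+=.0001 if F>9 else -.0001
    env.movel(M+(-.064+.0285)*X+[0,0,zc],velocity=.01); env.hold(.3)
show(zc); env.hold(.7); show("b")
f=eyes.grab_frame("wrist"); save(f,"w10.png")
ft=eyes.grab_frame("top"); save(ft,"t10.png",(280,150,430,275),5)
E
```

```text
a 19.93 front depth 27.9 lat 0.3 z 0.0437 F(x,y,z) [-8.6895  2.6365  8.4759] [0.7119 1.3686 0.01  ] 0.12
0.04325 19.93 front depth 27.9 lat 0.3 z 0.0437 F(x,y,z) [-8.6895  2.6365  8.4759] [0.7119 1.3686 0.01  ] 0.12
b 20.62 front depth 27.9 lat 0.3 z 0.0438 F(x,y,z) [-9.283   3.0768  8.276 ] [ 0.7111  1.3005 -0.0106] 0.117
```

View pics/w10.png

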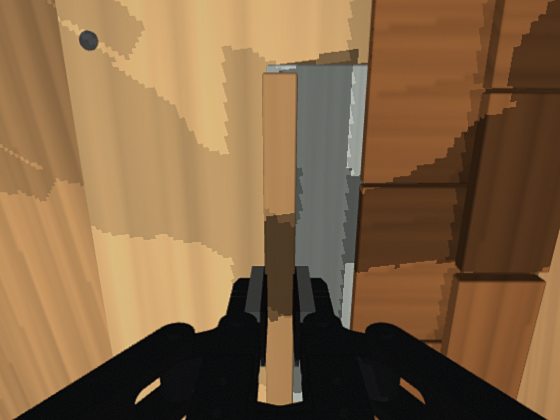

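View pics/t10.png

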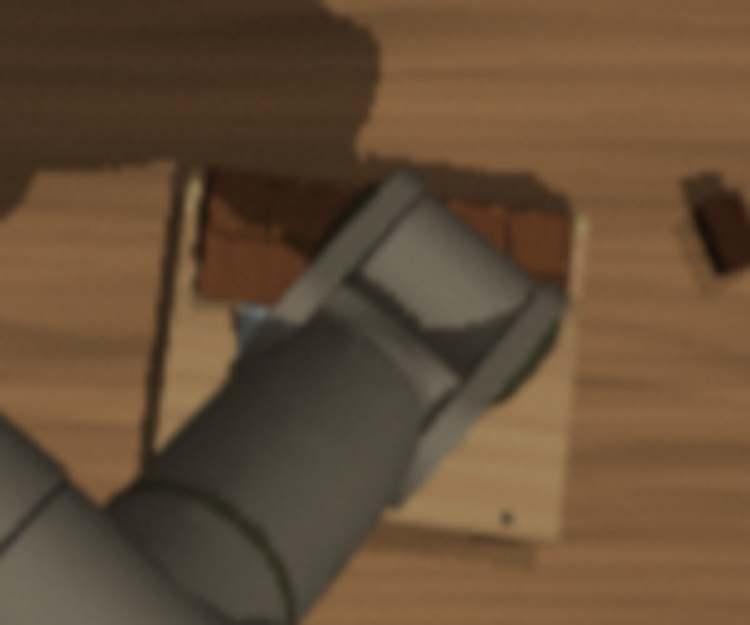

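The sensed upward force is 8.3 N. With the 1.5 N carried weight that was in the reading before touchdown, that is about 10 N on the board. The plate is steady, home and square, and the shingles are down. Handing in.

```bash
python3 - <<'E'
from h import *
show("final"); print(job.hand_in())
E
```

```text
final 20.73 front depth 27.9 lat 0.3 z 0.0437 F(x,y,z) [-9.2222  2.385   8.6131] [ 0.7042  1.3687 -0.0837] 0.121
the job is handed in; nothing more can be done
None
```

I slid the smallest flashing strip fully home under the shingles and handed the job in at 20.7 s, still gripping the batten and pressing down. The hand-in reports no verdict.

- **Home:** the thin edge stopped 27.9 mm in, against an expected 28 mm, and is still pushed against the stop with about 9 N.
- **Square:** the batten measured −7.1° and the lip −7.3°. The moment about the vertical was near zero while pushing, so no corner was catching.
- **Centred:** within about 1 mm along the lip, going by the arm position and the batten end in the wrist picture. The cameras are only calibrated to about 2 mm.
- **Pressing:** the last sensed upward force was 8.6 N. Adding about 1.5 N for the weight of the strip gives roughly 10 N on the board. The plate was at the same height as when it first touched the board, so it lies flat.
- **Shingles:** they looked unlifted in the pictures.
- **Other things:** nothing else on the bench was touched on purpose. I did not compare their positions before and after.

The early top and side camera estimates of the roof's angle disagreed (about −6.3° and −7.7°). I settled on −7.2° from closer wrist pictures. The first downward push overshot to about 12 N, so I eased it back before handing in.

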